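# Shade matching at the dental bench

### The arm

A 6-joint arm with a two-finger parallel gripper is mounted at the origin on the work surface. World frame = base frame: x ahead of the robot, y to its left, z up, the work surface at z = 0. Lengths are in m, angles in rad, forces in N, time in s.
With the tool pointing down it reaches from about 0.375 to 0.9 m from the base axis. Payload 3.1 kg.
Tool frame: the origin (TCP) lies between the finger pads; the fingertips stand manip.finger_overhang ahead of it and the grasp point (between the pads) lies 5 mm behind it (manip.finger_overhang is the distance from the TCP to the fingertips, in m); z points along the fingers, y is the line along which they close (so a half turn about z gives the same grasp; the last joint's range is limited). The gripper opens to 85 mm and grips with 20 to 120 N. Pads are 22 mm wide; open, the fingers measure 114 mm over their backs; the gripper's body (76 mm by 85 mm) begins 54 mm behind the grasp point. The pads swing forward as they close: fully open they stand 13 mm farther back than shut.
Start: joints at [1.127, 0.527, 1.433, -0, 1.181, -0.178], TCP at [0.164, 0.603, 0.21] pointing down, gripper open.
Joint ranges: [-3.08, 3.08], [-0.75, 2.2], [0.22, 2.44], [-1.43, 4.57], [0, 2.65], [-2.85, 2.85]. Speed limits (rad/s): [2.79, 2.79, 3.14, 3.14, 3.14, 3.14].

### API

Orientations are given as a unit quaternion [x, y, z, w].
In Python, from station import manip gives the robot as it stands.
- The arm moves only by the tool drive_tool, never from a script. Its argument "plan" is a list of rows, each a list of 7 numbers: the shift along the tool's x, y, z in m, then the turn, a rotation vector about the tool's x, y, z in degrees, then the opening, from -1 (shut) to 1 (fully open). In form: [[x, y, z, wx, wy, wz, gripper], ...]. A call has 1 to 10 rows; each row shifts and turns the commanded pose from where the row before left it, along the tool's axes as they then stand; what a row does not reach is not made up. A row lasts 1/10 s, in which the tool goes at most 50 mm and 8.59 degrees, less where a joint would pass 70% of its speed; a pose out of reach is approached as far as the arm can. A call is refused whole if a number of a shift passes 0.05 or a number of a turn 8.59, either way. A call with a gripper value outside its range is refused whole. The fingers move at their own pace and stop on an object; "newtons" is the grip in N (left out, the last holds). Time passes only in rows, so rows that do not move let the fingers close. It gives the time, the measured TCP pose, the force, the opening and the grip force at its end, in the units of the state.
- manip.sense(): the state, without advancing time (a new reading comes with each control period).
- manip.snapshot(name): name is "side" or "top"; returns a dict with "image" (384x512x3 uint8, red, green, blue), "z_map" (384x512 float32, m along the optical axis (not along the pixel's ray), 0 where there is no reading), "fov_y" (degrees; the focal length in pixels is half the picture's height over the tangent of half this angle, whatever the lens; pixels are square), "cx", "cy" (the principal point, pixels), "k1" (the pictures are not rectified: a ray, as slopes to the right and down, at radius r is drawn at 1 + k1 r^2 times it, then the intrinsics apply), "extrinsics" (4x4, takes a point from camera to world coordinates). Camera axes: x right, y up, looking along -z (the intrinsics and any distortion apply to the point x, -y, -z); pixel columns grow to the right and rows downward; lengths in m; the calibration is good to about 2 mm. A picture is of the moment at which its call begins.
- manip.sign_off(): hands the job in; it is judged then, once.
The state is a dict: "t": time; "q": joint angles; "qd": joint speeds; "tau": joint torques, N m; "tcp_pos": TCP position; "tool_rot": TCP orientation; "force": force on the tool from outside, world axes, zero at the start; "ft_torque": the same for the moment, N m; "finger_gap": opening from 0.0 (shut) to 1.0 (fully open); "gripper_force": force on a finger pad.
Only numpy, scipy, OpenCV 4.12 (cv2) and the standard library are available. Lean on these libraries where they do the work, as an engineer would, in place of code of your own. Each camera call takes 0.05 s, during which the arm holds its last target. There are 200 camera calls.

### The job

Shade-match the two crowns: first put both of them (ivory teeth on little terracotta dies) into the black dish, then draw the blue-handled shade tab out of its slanted rack and turn it level, white-striped face up, with its tooth end over the middle of the dish and a few centimetres clear above the rim. The program finishes while still holding the tab up there, steady, in the gripper. Leave the yellow and green tabs in the rack, and do not shove or tip the rest of the bench's things (the amber bottle and the white jar).

Things in the scene. Friction and masses are not known exactly. Their poses are not given: they have to be found in the camera images.
- crown_a: A crown on its die: terracotta square die 16 x 16 mm, 14 mm tall, under an ivory tooth 16 mm across; 25 mm tall in all, 15 g. Stands upright on the bench to the robot's left. Origin: centre of its underside; z up, x and y along the die's sides.
- crown_b: The second crown, the same as crown_a.
- crown_a_mid (a point): Point on crown_a's axis, 12 mm above its underside.
- crown_b_mid (a point): Point on crown_b's axis, 12 mm above its underside.
- dish: Round black open dish, loose on the bench, 90 mm across the rim, 26 mm high, wall 4 mm, 250 g; the inside narrows to a flat floor 64 mm across, 5 mm above its underside. Origin: centre of its underside, z up.
- dish_rim (a point): Centre of the dish's mouth, at rim height (26 mm above the bench).
- rack: Shade-tab rack fixed to the bench: base 100 x 200 x 8 mm, three clear sockets 60 mm apart along its y (-60, 0, 60 mm), tabs in any order. Sockets slant 45 degrees, upper ends towards its -x (the robot); mouths 59 mm up, outside 19 x 24 mm. Each takes 51 mm of a tab (1.5 to 2 mm play each side), 59 mm sticks out; draw it out along its own axis. Origin: centre of the underside; z up.
- tab_blue: Blue shade tab: bar 110 mm long, 14 wide (its y), 10 thick (its x), 30 g. Origin: end face of its ivory tooth (18 mm long, most of the weight); z runs along the bar to the handle's top end (z = 110 mm); the +x side is the face with the white stripe. Starts leaning 45 degrees in a socket, handle towards the robot, striped face away and up; its y is the rack's y.
- tab_yellow: Another shade tab, same size, yellow handle; stays in its socket.
- tab_green: Another shade tab, same size, green handle; stays in its socket.
- tab_blue_tooth (a point): The tooth end of the blue tab (the tab's origin).
- tab_blue_grip (a point): A good place to grip the blue tab across its 14 mm width: on its axis, 85 mm from the tooth end, 34 mm out of the socket's mouth and 25 mm from the handle's top end.
- bottle: Amber bottle, 44 mm across, 80 mm tall, 150 g, bystander behind the work area. Origin: centre of its underside.
- jar: White jar, 60 mm across, 65 mm tall, 200 g, bystander behind the work area. Origin: centre of its underside.
Not all that is in view belongs to the job. There is more than one size of the dish; the one meant has the size given above.

How it is judged:
By the outcome, as a careful person would: the job done as asked, in the order asked, and still so for the second after the job is handed in, while the arm keeps its last pose, push and grip.
It also fails if it takes over 66 s, if anything falls off the work surface, if the arm or the gripper's body presses on something with over 40 N, if the wrist force passes 120 N, or if a joint passes its speed limit or range.

## Working session

There is one attempt and no reset: what is moved stays moved. The work goes in short steps, Python scripts to look and compute and a tool call to move; the robot and the scene stay as the last step left them, time stands still between calls to the robot, and variables do not carry over. Pictures are saved under pics/ and viewed, at most 12 in all, crops included, and the job is handed in when it is done.

Besides the shell and the picture viewer there is one more tool, called in YAML: its name, and indented under it one key for each argument. drive_tool: Moves the arm, as the interface text tells. Its arguments: {"type":"object","properties":{"plan":{"type":"array"},"newtons":{"type":"number"}},"required":["plan"]}

```bash
ls; mkdir -p pics
cat > h.py <<'E'
import numpy as np, cv2
from station import manip
from scipy.spatial.transform import Rotation as R
def snap(n): 
    return manip.snapshot(n)
def f(s): return s["image"].shape[0]/2/np.tan(np.radians(s["fov_y"])/2)
def slopes(s,uv):
    uv=np.atleast_2d(np.array(uv,float)); F=f(s)
    d=(uv-[s["cx"],s["cy"]])/F; x=d.copy()
    for _ in range(30): x=d/(1+s["k1"]*(x**2).sum(1,keepdims=True))
    return x
def onplane(s,uv,z):
    x=slopes(s,uv); T=s["extrinsics"]
    D=np.c_[x[:,0],-x[:,1],-np.ones(len(x))]@T[:3,:3].T; o=T[:3,3]
    return o+D*((z-o[2])/D[:,2:3])
def cloud(s):
    h,w=s["z_map"].shape; v,u=np.mgrid[:h,:w]
    x=slopes(s,np.c_[u.ravel(),v.ravel()]); z=s["z_map"].ravel()[:,None]
    T=s["extrinsics"]; P=np.c_[x[:,:1]*z,-x[:,1:]*z,-z]@T[:3,:3].T+T[:3,3]
    P[z[:,0]==0]=np.nan
    return P.reshape(h,w,3)
E
python3 - <<'E'
from h import *
import pickle
for n in("top","side"):
    s=snap(n); cv2.imwrite(f"pics/{n}0.png",s["image"][:,:,::-1]); pickle.dump(s,open(n+"0.pkl","wb"))
    print(n,s["fov_y"],s["cx"],s["cy"],s["k1"],s["extrinsics"].round(3).tolist())
print(manip.finger_overhang,manip.sense())
E
```

```text
pics
top 44.46871953775122 255.61650270452324 192.18560039852653 -0.07065805579206293 [[-0.024, 0.993, -0.118, 0.433], [-1.0, -0.021, 0.023, 0.017], [0.02, 0.118, 0.993, 1.202], [0.0, 0.0, 0.0, 1.0]]
side 50.96471434390503 254.1003212890751 190.60063354929193 -0.06864395439876775 [[-0.926, 0.189, -0.328, 0.262], [-0.378, -0.502, 0.778, 0.672], [-0.018, 0.844, 0.536, 0.52], [0.0, 0.0, 0.0, 1.0]]
0.014 {'t': 0.1, 'q': array([ 1.12749173e+00,  5.28386686e-01,  1.43379078e+00,  5.05332068e-06,
        1.18137899e+00, -1.78500157e-01]), 'qd': array([-0.00040525, -0.00336371, -0.003653  ,  0.000275  ,  0.00028919,
       -0.0002186 ]), 'tau': array([-1.45358490e-04, -4.43303418e+01, -1.78584981e+01, -2.28305253e-04,
        3.88798333e-03, -1.96461923e-05]), 'tcp_pos': array([0.16324602, 0.60259212, 0.20901793]), 'tool_rot': array([ 1.32016604e-01,  9.91247019e-01, -9.34114834e-04, -3.02606565e-04]), 'force': array([ 0.48682638,  0.08645855, -0.2439682 ]), 'ft_torque': array([-0.0077944 , -0.0119938 , -0.02273989]), 'gripper_force': 0.0, 'finger_gap': 0.99946926165358}
```

View pics/top0.png

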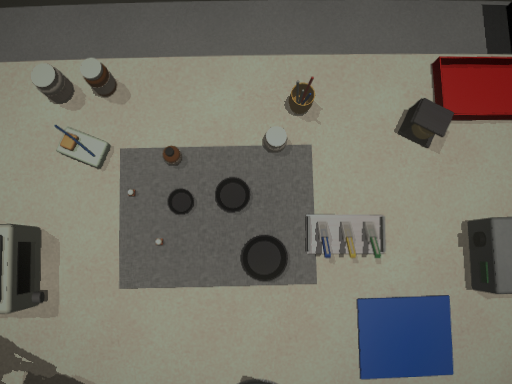

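View pics/side0.png

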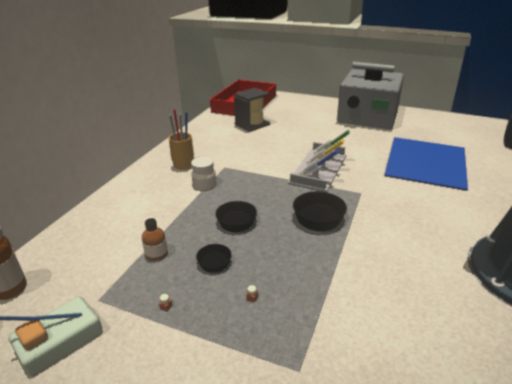

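The top view shows crowns at about (131,193) and (159,242), dishes at (181,202), (232,195) and (264,258), and the rack at (345,235) with the blue tab leftmost at about (325,240). The bottle is at (172,155) and the jar at (276,138). The side view agrees.

```bash
cat > m.py <<'E'
from h import *
import pickle
S={n:pickle.load(open(n+"0.pkl","rb")) for n in("top","side")}
s=S["top"]; im=s["image"]; g=im.max(2)
P=cloud(s)
# dishes
m=((g<45)).astype(np.uint8)
n,l,st,c=cv2.connectedComponentsWithStats(m)
for i in range(1,n):
    x,y,w,h,a=st[i]
    if a>200 and 120<c[i][0]<315 and 150<c[i][1]<300:
        ct=max(cv2.findContours((l==i).astype(np.uint8),0,1)[0],key=len)[:,0].astype(float)
        Q=onplane(s,ct,.026)[:,:2]; (o,r)=cv2.minEnclosingCircle(Q.astype(np.float32))
        print("dish",c[i].round(1),"ctr",np.round(o,4),"D",round(2*r,4),"mean",Q.mean(0).round(4),"hull",(2*np.sqrt(cv2.contourArea(cv2.convexHull(Q.astype(np.float32)))/np.pi)).round(4))
def show(name,u,v,r):
    s=S[name]; k=cv2.resize(s["image"][v-r:v+r,u-r:u+r,::-1],(380,380),interpolation=cv2.INTER_CUBIC); return k
cv2.imwrite("pics/crops.png",np.vstack([np.hstack([show("top",131,193,12),show("top",159,242,12)]) ,np.hstack([show("side",165,302,14),show("side",252,293,14)])])[::1,::1] if 0 else cv2.resize(np.hstack([np.vstack([show("top",131,193,12),show("side",165,302,14)]),np.vstack([show("top",159,242,12),show("side",252,293,14)]),np.vstack([show("top",335,238,32),show("side",325,155,40)])]),(800,533)))
for (u,v) in((131,193),(159,242)):
    q=P[v-6:v+7,u-6:u+7].reshape(-1,3); t=q[q[:,2]>.018]; print("crown top",t.mean(0).round(4),len(t),np.nanmax(q[:,2]).round(4),"table",np.nanmedian(q[:,2]).round(4))
for n in("top","side"):
    s=S[n]; hsv=cv2.cvtColor(s["image"],cv2.COLOR_RGB2HSV); P=cloud(s)
    for nm,lo,hi in(("blue",105,125),("yel",20,32),("grn",40,85)):
        m=cv2.inRange(hsv,(lo,90,40),(hi,255,255)); 
        reg=np.zeros_like(m); 
        if n=="top": reg[210:262,303:388]=1
        else: reg[125:192,288:352]=1
        m=m*reg; q=P[m>0]; q=q[np.isfinite(q[:,0])]
        if len(q)<5: print(n,nm,len(q)); continue
        print(n,nm,len(q),"lo",np.percentile(q,3,axis=0).round(4),"hi",np.percentile(q,97,axis=0).round(4),"mean",q.mean(0).round(4))
E
python3 m.py
```

```text
dish [232.2 194.4] ctr [0.5677 0.048 ] D 0.0882 mean [0.5681 0.0485] hull 0.0851
dish [180.4 201.2] ctr [0.5536 0.1783] D 0.0654 mean [0.5538 0.1789] hull 0.0626
dish [263.  255.7] ctr [ 0.4089 -0.0273] D 0.115 mean [ 0.4091 -0.0259] hull 0.1125
crown top [0.5797 0.3055 0.0246] 31 0.0296 table 0.0018
crown top [0.455  0.2359 0.0239] 21 0.0287 table 0.0016
top blue 56 lo [ 0.4093 -0.181   0.0521] hi [ 0.4524 -0.1681  0.0975] mean [ 0.4278 -0.1736  0.0791]
top yel 95 lo [ 0.4051 -0.2414  0.052 ] hi [ 0.4513 -0.2276  0.0971] mean [ 0.4265 -0.2333  0.0774]
top grn 27 lo [ 0.4052 -0.2975  0.0589] hi [ 0.4449 -0.2872  0.098 ] mean [ 0.4187 -0.2908  0.0846]
side blue 43 lo [ 0.4071 -0.1813  0.0574] hi [ 0.4444 -0.1663  0.0943] mean [ 0.4237 -0.1699  0.0791]
side yel 105 lo [ 0.407  -0.2411  0.0513] hi [ 0.4493 -0.226   0.0953] mean [ 0.4273 -0.2333  0.0741]
side grn 8 lo [ 0.4049 -0.2925  0.0722] hi [ 0.4252 -0.2875  0.0937] mean [ 0.4138 -0.2899  0.0847]
```

View pics/crops.png

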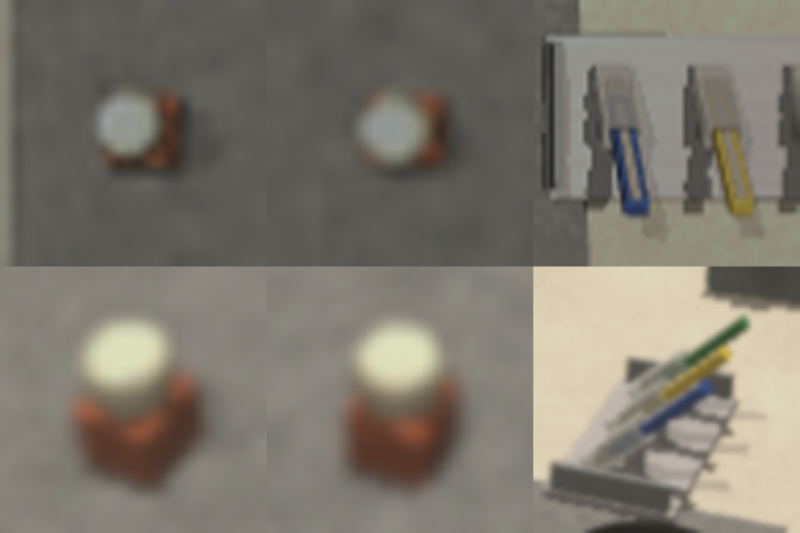

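```bash
cat > m2.py <<'E'
from h import *
import pickle
S={n:pickle.load(open(n+"0.pkl","rb")) for n in("top","side")}
K=8
for nm,(u,v),c0 in(("A",(165,302),(.5797,.3055)),("B",(252,293),(.455,.2359))):
    s=S["side"]; r=14
    k=cv2.resize(s["image"][v-r:v+r,u-r:u+r],None,fx=K,fy=K,interpolation=cv2.INTER_CUBIC).astype(int)
    m=(((k[:,:,0]-k[:,:,2])>35)).astype(np.uint8)
    ct=max(cv2.findContours(m,0,1)[0],key=len)[:,0]
    low={}
    for x,y in ct: low[x]=max(y,low.get(x,0))
    xs=np.array(sorted(low)); ys=np.array([low[x] for x in xs])
    uv=np.c_[(xs+.5)/K-.5+u-r,(ys+.5)/K-.5+v-r]
    Q=onplane(s,uv,0.)[:,:2]
    b=ys.argmax()
    print(nm,"lower corner",Q[b].round(4),"n",b,len(Q)-b)
    for part in(Q[int(.1*b):int(.85*b)],Q[b+int(.15*(len(Q)-b)):b+int(.8*(len(Q)-b))]):
        d=np.linalg.svd(part-part.mean(0))[2][0]; print("  edge yaw",np.degrees(np.arctan2(d[1],d[0])).round(1),"len",np.linalg.norm(np.ptp(part,axis=0)).round(4),part.mean(0).round(4))
    # tooth centre by both views
    for n,(a,bb) in(("top",[(131,193),(159,242)][nm=="B"]),("side",(u,v))):
        s=S[n]; kk=s["image"][bb-8:bb+9,a-8:a+9].astype(int); hsv=kk.min(2)
        mm=(hsv>(130 if n=="top" else 150)); yy,xx=np.nonzero(mm)
        print("  tooth",n,mm.sum(),onplane(s,[xx.mean()+a-8,yy.mean()+bb-8],.024 if n=="top" else .021)[0].round(4))
for n in S:
    s=S[n]; hsv=cv2.cvtColor(s["image"],cv2.COLOR_RGB2HSV); P=cloud(s)
    reg=np.zeros(hsv.shape[:2],np.uint8)
    if n=="top": reg[210:262,315:335]=1
    else: reg[150:192,288:352]=1
    m=cv2.inRange(hsv,(105,90,40),(125,255,255))*reg
    m=cv2.morphologyEx(m,cv2.MORPH_CLOSE,np.ones((5,5)))
    q=P[m>0]; q=q[np.isfinite(q[:,0])]
    e=(q-[.45,0,.059]); al=e@np.array([-1,0,1])/2**.5; no=e@np.array([1,0,1])/2**.5
    d=np.linalg.svd(q-np.median(q,0))[2][0]
    print(n,len(q),"along",np.percentile(al,[0,2,50,98,100]).round(4),"normal",np.percentile(no,[5,25,50,75,95]).round(4),"y",np.percentile(q[:,1],[5,50,95]).round(4),d.round(3))
# rack base: light planar points by top cam
s=S["top"]; P=cloud(s); im=s["image"].astype(int)
z=P[205:265,300:392]; m=(z[...,2]>.004)&(z[...,2]<.014); q=z[m]
print("rack box",cv2.minAreaRect(q[:,:2].astype(np.float32)),len(q))
E
python3 m2.py
```

```text
A lower corner [0.5782 0.3122] n 59 46
  edge yaw 157.1 len 0.0163 [0.5871 0.3106]
  edge yaw -81.5 len 0.0139 [0.5781 0.3045]
  tooth top 14 [0.581  0.3074 0.024 ]
  tooth side 40 [0.584  0.3035 0.021 ]
B lower corner [0.4516 0.2409] n 51 43
  edge yaw 173.3 len 0.0095 [0.4582 0.2402]
  edge yaw -88.4 len 0.016 [0.4498 0.2343]
  tooth top 14 [0.4543 0.2372 0.024 ]
  tooth side 39 [0.4565 0.2318 0.021 ]
top 106 along [-0.0089 -0.0061  0.0267  0.0549  0.0559] normal [-0.0039 -0.002  -0.001   0.      0.0013] y [-0.1805 -0.1743 -0.1684] [-0.707  0.017  0.707]
side 42 along [0.0004 0.0019 0.034  0.0535 0.0546] normal [-0.0063 -0.0054 -0.0043 -0.0035 -0.0023] y [-0.1755 -0.1688 -0.1663] [ 0.708  0.075 -0.702]
rack box ((0.46107780933380127, -0.23879367113113403), (0.23528747260570526, 0.15105704963207245), 88.58875274658203) 1928
```

drive_tool:
  plan:
    - [0,0,0,0,0,-7.58,-0.1]
    - [0,0,0,0,0,-7.58,-0.1]
    - [-0.03,-0.02,0,0,0,0,-0.1]
    - [-0.03,-0.02,0.01,0,0,0,-0.1]
    - [-0.04,-0.03,0.015,0,0,0,-0.1]
    - [-0.04,-0.03,0.015,0,0,0,-0.1]
    - [-0.04,-0.03,0.015,0,0,0,-0.1]
    - [-0.04,-0.03,0.015,0,0,0,-0.1]
    - [-0.04,-0.03,0.015,0,0,0,-0.1]
    - [-0.04,-0.03,0.015,0,0,0,-0.1]
  newtons: 30

```text
t: 1.1
tcp_pos: [0.4545, 0.3893, 0.1128]
tool_rot: [0.0, 1.0, -0.0, -0.0]
force: [0.7, -0.2, -0.3]
finger_gap: 0.451
gripper_force: 0.0
```

drive_tool:
  plan:
    - [-0.04,-0.026,0.01,0,0,0,-0.1]
    - [-0.04,-0.026,0.01,0,0,0,-0.1]
    - [-0.028,-0.018,0.01,0,0,0,-0.1]
    - [-0.01,-0.008,0.0,0,0,0,-0.1]
    - [0,0,0,0,0,0,-0.1]
    - [0,0,0,0,0,0,-0.1]

```text
t: 1.7
tcp_pos: [0.57, 0.3132, 0.0837]
tool_rot: [-0.0, 1.0, 0.0, -0.001]
force: [-0.4, 0.8, -0.3]
finger_gap: 0.447
gripper_force: 0.0
```

Run:
```python
from h import *
a=snap("top");b=snap("side")
k=lambda s,u,v,r:cv2.resize(s["image"][v-r:v+r,u-r:u+r,::-1],(400,400),interpolation=cv2.INTER_CUBIC)
cv2.imwrite("pics/g1.png",np.hstack([k(a,131,193,40),k(b,165,290,60)]))
```

```text
(no output)
```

View pics/g1.png

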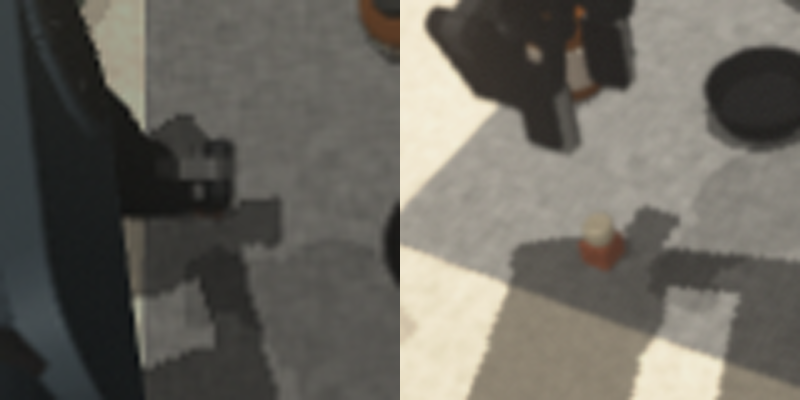

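The side crop shows the fingers above crown A, which is still upright at (600,240). The arm still needs +11 mm in x and −8 mm in y before going down.

drive_tool:
  plan:
    - [-0.011,-0.008,0,0,0,0,-0.1]
    - [0,0,0.02,0,0,0,-0.1]
    - [0,0,0.02,0,0,0,-0.1]
    - [0,0,0.016,0,0,0,-0.1]
    - [0,0,0.01,0,0,0,-0.1]
    - [0,0,0,0,0,0,-0.1]
    - [0,0,0,0,0,0,-0.1]

```text
t: 2.5
tcp_pos: [0.5826, 0.3049, 0.0179]
tool_rot: [-0.0, 1.0, 0.0, 0.0]
force: [-0.3, 0.4, 0.7]
finger_gap: 0.45
gripper_force: 0.0
```

drive_tool:
  plan:
    - [0,0,0,0,0,0,-0.5]
    - [0,0,0,0,0,0,-0.7]
    - [0,0,0,0,0,0,-1]
    - [0,0,0,0,0,0,-1]
    - [0,0,0,0,0,0,-1]
    - [0,0,0,0,0,0,-1]
  newtons: 25

```text
t: 3.1
tcp_pos: [0.5824, 0.3047, 0.0178]
tool_rot: [0.0, 1.0, 0.0, 0.0]
force: [0.4, 0.3, -0.3]
finger_gap: 0.0
gripper_force: 0.0
```

Run:
```python
from h import *
a=snap("top");b=snap("side")
k=lambda s,u,v,r:cv2.resize(s["image"][v-r:v+r,u-r:u+r,::-1],(400,400),interpolation=cv2.INTER_CUBIC)
cv2.imwrite("pics/g2.png",np.hstack([k(a,131,193,30),k(b,165,290,45)]))
print(manip.sense()["finger_gap"],manip.sense()["gripper_force"])
```

```text
-0.0008758360383859308 0.0
```

View pics/g2.png

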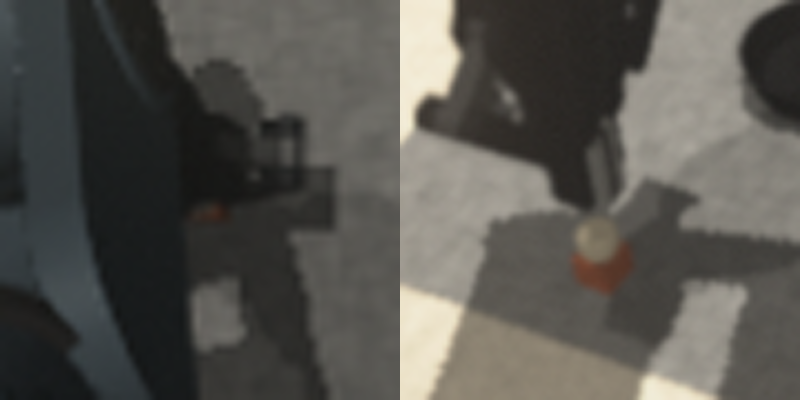

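The fingers closed fully behind the crown at side-crop (600,200), and the crown is standing untouched at (603,265). I'll compare where the TCP should project with where the fingertips appear.

```bash
cat >> h.py <<'E'
def proj(s,p):
    T=np.linalg.inv(s["extrinsics"]); c=T[:3,:3]@np.array(p)+T[:3,3]
    a=np.array([c[0],-c[1]])/-c[2]; a=a*(1+s["k1"]*(a@a)); return (a*f(s)+[s["cx"],s["cy"]]).round(1)
E
python3 - <<'E'
from h import *
st=manip.sense(); t=st["tcp_pos"]; print(t,R.from_quat(st["tool_rot"]).as_matrix().round(3).tolist())
for n in("top","side"):
    s=snap(n); P=cloud(s)
    print(n,"tip",proj(s,[t[0],t[1],.004]),"tcp",proj(s,t),"crownA",proj(s,[.582,.305,.024]))
    hsv=cv2.cvtColor(s["image"],cv2.COLOR_RGB2HSV); 
    if n=="side":
        k=s["image"].astype(int); m=((k[...,0]-k[...,2])>35); m[:290]=0;m[320:]=0;m[:,:150]=0;m[:,180:]=0
        y,x=np.nonzero(m); print("terracotta",x.mean(),y.mean(),x.min(),x.max(),y.max())
    else: u,v=143,186
    if n=="side": u,v=165,284
    print(P[v-6:v+7:3,u-6:u+7:3].round(3).tolist())
E
```

```text
[0.5823529  0.30469635 0.01771009] [[-1.0, 0.0, -0.0], [0.0, 1.0, 0.0], [0.0, 0.0, -1.0]]
top tip [132.7 191.9] tcp [131.4 191.2] crownA [130.7 191.1]
[[[0.613, 0.294, 0.003], [0.613, 0.287, 0.002], [0.613, 0.278, 0.005], [0.613, 0.271, 0.001], [0.613, 0.264, -0.003]], [[0.59, 0.269, 0.111], [0.588, 0.259, 0.123], [0.586, 0.25, 0.135], [0.587, 0.245, 0.126], [0.605, 0.264, -0.001]], [[0.578, 0.262, 0.142], [0.579, 0.256, 0.137], [0.579, 0.25, 0.133], [0.579, 0.243, 0.131], [0.597, 0.264, -0.002]], [[0.576, 0.27, 0.108], [0.574, 0.259, 0.124], [0.572, 0.25, 0.135], [0.573, 0.244, 0.13], [0.589, 0.263, 0.0]], [[0.568, 0.268, 0.113], [0.569, 0.263, 0.106], [0.582, 0.279, 0.001], [0.582, 0.271, 0.0], [0.581, 0.263, 0.003]]]
side tip [165.4 304.3] tcp [164.3 298.7] crownA [163.8 296.2]
terracotta 165.09411764705882 305.29411764705884 159 171 310
[[[0.576, 0.315, 0.077], [0.574, 0.31, 0.073], [0.57, 0.307, 0.072], [0.57, 0.3, 0.065], [0.609, 0.246, 0.001]], [[0.576, 0.316, 0.071], [0.575, 0.31, 0.066], [0.57, 0.309, 0.067], [0.572, 0.3, 0.058], [0.605, 0.251, 0.0]], [[0.576, 0.317, 0.066], [0.576, 0.311, 0.06], [0.571, 0.309, 0.06], [0.571, 0.302, 0.053], [0.601, 0.259, 0.001]], [[0.577, 0.317, 0.059], [0.575, 0.313, 0.056], [0.57, 0.311, 0.056], [0.571, 0.303, 0.047], [0.597, 0.265, 0.001]], [[0.578, 0.318, 0.053], [0.575, 0.314, 0.05], [0.572, 0.311, 0.048], [0.597, 0.274, 0.003], [0.593, 0.271, 0.001]]]
```

Run:
```python
from h import *
s=snap("side"); P=cloud(s)
for u in (158,161,163,165,167,169):
    print(u,[(v,*P[v,u].round(3).tolist(),s["image"][v,u].tolist()) for v in range(282,302,2)])
```

```text
158 [(282, 0.577, 0.317, 0.069, [42, 40, 38]), (284, 0.577, 0.318, 0.066, [43, 40, 38]), (286, 0.579, 0.317, 0.06, [44, 41, 38]), (288, 0.581, 0.316, 0.054, [42, 40, 37]), (290, 0.581, 0.317, 0.05, [60, 57, 54]), (292, 0.612, 0.283, 0.001, [113, 110, 103]), (294, 0.609, 0.288, 0.002, [91, 88, 82]), (296, 0.606, 0.292, 0.002, [91, 88, 82]), (298, 0.604, 0.295, 0.001, [97, 93, 85]), (300, 0.602, 0.298, -0.0, [92, 88, 82])]
161 [(282, 0.576, 0.312, 0.065, [46, 44, 40]), (284, 0.575, 0.314, 0.063, [41, 40, 36]), (286, 0.575, 0.315, 0.06, [41, 39, 37]), (288, 0.575, 0.316, 0.056, [43, 40, 37]), (290, 0.575, 0.316, 0.052, [41, 39, 36]), (292, 0.576, 0.316, 0.047, [63, 61, 58]), (294, 0.604, 0.286, 0.002, [96, 91, 82]), (296, 0.587, 0.306, 0.024, [137, 127, 107]), (298, 0.584, 0.311, 0.025, [146, 135, 113]), (300, 0.582, 0.314, 0.024, [132, 121, 101])]
163 [(282, 0.574, 0.309, 0.063, [80, 78, 73]), (284, 0.574, 0.31, 0.06, [77, 76, 71]), (286, 0.575, 0.311, 0.056, [70, 68, 64]), (288, 0.576, 0.31, 0.05, [61, 58, 54]), (290, 0.576, 0.311, 0.047, [54, 51, 48]), (292, 0.577, 0.31, 0.041, [74, 
[... 769 characters left out ...]
9, [70, 67, 63]), (290, 0.571, 0.307, 0.045, [91, 88, 82]), (292, 0.596, 0.278, 0.002, [114, 111, 105]), (294, 0.594, 0.282, 0.002, [100, 94, 84]), (296, 0.575, 0.305, 0.027, [112, 103, 87]), (298, 0.575, 0.306, 0.024, [116, 107, 90]), (300, 0.574, 0.308, 0.021, [115, 106, 88])]
169 [(282, 0.571, 0.299, 0.055, [86, 82, 78]), (284, 0.571, 0.3, 0.051, [82, 80, 75]), (286, 0.572, 0.3, 0.046, [76, 74, 69]), (288, 0.572, 0.301, 0.043, [97, 94, 88]), (290, 0.597, 0.272, 0.001, [134, 131, 123]), (292, 0.593, 0.277, 0.002, [106, 103, 97]), (294, 0.59, 0.281, 0.003, [89, 86, 80]), (296, 0.59, 0.283, -0.0, [92, 88, 80]), (298, 0.587, 0.287, 0.0, [93, 86, 75]), (300, 0.576, 0.302, 0.014, [94, 72, 59])]
```

Camera depth puts the closed fingertips at z ≈ 0.041, centred over the crown. That is about 37 mm higher than the reported TCP implies, although x and y agree. I'll trust the camera, reopen, go lower gently and watch the force.

drive_tool:
  plan:
    - [0,0,0,0,0,0,-0.1]
    - [0,0,0,0,0,0,-0.1]
    - [0,0,0,0,0,0,-0.1]
    - [0,0,0,0,0,0,-0.1]
    - [0,0,0.01,0,0,0,-0.1]
    - [0,0,0.01,0,0,0,-0.1]
    - [0,0,0.005,0,0,0,-0.1]
    - [0,0,0.005,0,0,0,-0.1]
    - [0,0,0,0,0,0,-0.1]

```text
t: 4.25
tcp_pos: [0.5816, 0.3044, -0.0136]
tool_rot: [0.0, 1.0, -0.0, -0.001]
force: [0.2, -0.7, -0.2]
finger_gap: 0.45
gripper_force: 0.0
```

Run:
```python
from h import *
st=manip.sense(); print(st["tcp_pos"],st["force"],st["finger_gap"])
s=snap("side"); P=cloud(s); g=s["image"].max(2)
q=P[270:325,130:205]; m=np.isfinite(q[...,0])&(q[...,2]>.006)&(q[...,2]<.06)&(g[270:325,130:205]<100)
q=q[m]; 
for y0 in np.arange(.26,.35,.01):
    k=q[(q[:,1]>=y0)&(q[:,1]<y0+.01)]
    if len(k): print(y0.round(2),len(k),k.min(0).round(3),k[:,0].max().round(3))
cv2.imwrite("pics/g3.png",cv2.resize(s["image"][245:335,120:210,::-1],(500,500),interpolation=cv2.INTER_CUBIC))
```

```text
[ 0.58158476  0.30441958 -0.01355843] [ 0.204921   -0.68215964 -0.20675368] 0.449838513522542
0.27 39 [0.567 0.271 0.014] 0.592
0.28 257 [0.567 0.28  0.008] 0.593
0.29 5 [0.573 0.299 0.008] 0.577
0.3 25 [0.573 0.3   0.006] 0.587
0.31 23 [0.574 0.311 0.006] 0.579
0.32 77 [0.568 0.322 0.009] 0.588
0.33 128 [0.569 0.33  0.012] 0.587
0.34 4 [0.567 0.344 0.054] 0.569
```

View pics/g3.png

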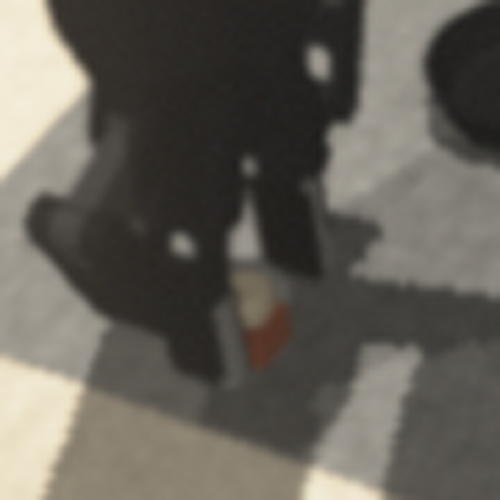

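The crown is now between the pads at (260,320), with the fingertips about 10 mm above the bench. I'll close.

drive_tool:
  plan:
    - [0,0,0,0,0,0,-0.4]
    - [0,0,0,0,0,0,-0.6]
    - [0,0,0,0,0,0,-1]
    - [0,0,0,0,0,0,-1]
    - [0,0,0,0,0,0,-1]
    - [0,0,0,0,0,0,-1]
  newtons: 25

```text
t: 4.9
tcp_pos: [0.5827, 0.3049, -0.0118]
tool_rot: [0.0, 1.0, 0.0, 0.0]
force: [-0.9, 0.1, 2.7]
finger_gap: 0.175
gripper_force: 25.2
```

drive_tool:
  plan:
    - [0,0,-0.02,0,0,0,-1]
    - [0,0,-0.03,0,0,0,-1]
    - [0,0,-0.03,0,0,0,-1]
    - [0,-0.02,-0.005,0,0,0,-1]
    - [0,-0.04,0,0,0,0,-1]
    - [0,-0.04,0,0,0,0,-1]
    - [0,-0.04,0,0,0,0,-1]
    - [0,-0.04,0,0,0,0,-1]
    - [0,-0.04,0,0,0,0,-1]
    - [0,-0.036,0,0,0,0,-1]

```text
t: 5.9
tcp_pos: [0.5809, 0.046, 0.0717]
tool_rot: [0.001, 1.0, -0.0, -0.001]
force: [-0.1, 0.2, 0.4]
finger_gap: 0.174
gripper_force: 24.9
```

drive_tool:
  plan:
    - [0,0,0,0,0,0,-1]
    - [0,0,0,0,0,0,-1]

```text
t: 6.1
tcp_pos: [0.5813, 0.0472, 0.0719]
tool_rot: [0.002, 1.0, 0.0, -0.001]
force: [0.2, -0.6, -0.1]
finger_gap: 0.172
gripper_force: 24.9
```

drive_tool:
  plan:
    - [0,0.001,0.02,0,0,0,-1]
    - [0,0,0.02,0,0,0,-1]
    - [0,0,0.015,0,0,0,-1]
    - [0,0,0.01,0,0,0,-1]
    - [0,0,0.005,0,0,0,-1]
    - [0,0,0.005,0,0,0,-1]
    - [0,0,0,0,0,0,-1]
    - [0,0,0,0,0,0,-1]

```text
t: 6.9
tcp_pos: [0.5827, 0.0497, -0.0019]
tool_rot: [0.0, 1.0, -0.0, 0.0]
force: [0.5, -0.4, 0.9]
finger_gap: 0.175
gripper_force: 24.9
```

drive_tool:
  plan:
    - [0,0,0.002,0,0,0,-1]
    - [0,0,0,0,0,0,-0.6]
    - [0,0,0,0,0,0,-0.45]
    - [0,0,0,0,0,0,-0.4]
    - [0,0,0,0,0,0,-0.4]
    - [0,0,-0.01,0,0,0,-0.4]
    - [0,0,-0.02,0,0,0,-0.4]
    - [0,0,-0.03,0,0,0,-0.4]
    - [0,0,-0.03,0,0,0,-0.3]
    - [0,0,0,0,0,0,-0.1]

```text
t: 7.9
tcp_pos: [0.5857, 0.0495, 0.0904]
tool_rot: [-0.0, 1.0, -0.0, 0.005]
force: [0.4, 0.4, 0.3]
finger_gap: 0.449
gripper_force: 0.0
```

drive_tool:
  plan:
    - [0.02,0.03,0,0,0,0,-0.1]
    - [0.025,0.036,0,0,0,0,-0.1]
    - [0.025,0.036,0,0,0,0,-0.1]
    - [0.025,0.036,0,0,0,0,-0.1]
    - [0.022,0.03,0,0,0,0,-0.1]
    - [0.012,0.018,0,0,0,0,-0.1]
    - [0,0,0,0,0,0,-0.1]
    - [0,0,0,0,0,0,-0.1]

```text
t: 8.7
tcp_pos: [0.4533, 0.2359, 0.0857]
tool_rot: [-0.001, 1.0, -0.0, 0.0]
force: [0.3, -0.2, -0.0]
finger_gap: 0.45
gripper_force: 0.0
```

Run:
```python
from h import *
for n in("top","side"):
    s=snap(n); P=cloud(s); k=s["image"].astype(int)
    m=(k[...,0]-k[...,2])>35
    M=np.zeros_like(m); 
    c=proj(s,[.5825,.0495,.015]).astype(int); M[c[1]-14:c[1]+15,c[0]-14:c[0]+15]=1
    q=P[m&(M>0)]; print(n,"A in dish terracotta",len(q),np.nanmean(q,0).round(4),np.nanmax(q,0).round(3))
    q=P[c[1]-10:c[1]+8,c[0]-8:c[0]+9]; t=q[(q[...,2]>.024)&(k[c[1]-10:c[1]+8,c[0]-8:c[0]+9].min(2)>90)]; print("tooth",len(t),t.mean(0).round(4),t[:,2].max())
st=manip.sense();print(st["tcp_pos"])
cv2.imwrite("pics/g4.png",cv2.resize(s["image"][180:330,180:330,::-1],(500,500),interpolation=cv2.INTER_CUBIC))
```

```text
top A in dish terracotta 7 [0.5815 0.0495 0.0177] [0.592 0.057 0.025]
tooth 24 [0.5811 0.0506 0.0295] 0.03678951131324615
side A in dish terracotta 16 [0.5627 0.0976 0.0557] [0.599 0.294 0.211]
tooth 34 [0.577  0.0577 0.0344] 0.21278580441118422
[0.45425826 0.23512594 0.0857091 ]
```

View pics/g4.png

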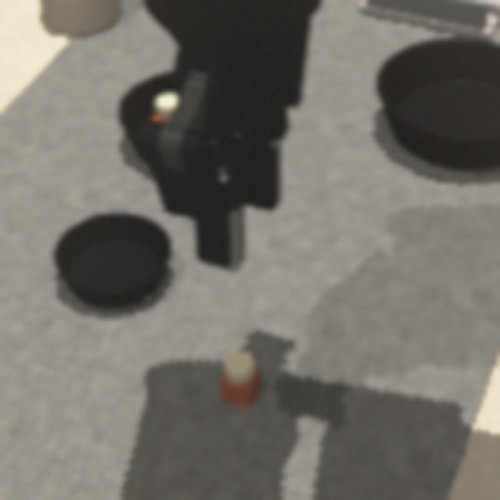

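Crown A stands upright in the middle dish at (165,108), with its top at z ≈ 0.030. Crown B is at (240,385) below the fingers. I'll descend and grip it.

drive_tool:
  plan:
    - [0,0,0.02,0,0,0,-0.1]
    - [0,0,0.03,0,0,0,-0.1]
    - [0,0,0.02,0,0,0,-0.1]
    - [0,0,0.015,0,0,0,-0.1]
    - [0,0,0.008,0,0,0,-0.1]
    - [0,0,0.005,0,0,0,-0.1]
    - [0,0,0,0,0,0,-0.1]
    - [0,0,0,0,0,0,-0.1]

```text
t: 9.6
tcp_pos: [0.454, 0.2356, -0.0118]
tool_rot: [0.0, 1.0, 0.0, 0.001]
force: [0.4, 0.5, 0.1]
finger_gap: 0.454
gripper_force: 0.0
```

drive_tool:
  plan:
    - [0,0,0,0,0,0,-0.4]
    - [0,0,0,0,0,0,-0.6]
    - [0,0,0,0,0,0,-1]
    - [0,0,0,0,0,0,-1]
    - [0,0,0,0,0,0,-1]
    - [0,0,0,0,0,0,-1]
  newtons: 25

```text
t: 10.2
tcp_pos: [0.4538, 0.2359, -0.0116]
tool_rot: [0.0, 1.0, 0.0, 0.001]
force: [-0.4, -0.2, 6.0]
finger_gap: 0.174
gripper_force: 24.8
```

drive_tool:
  plan:
    - [0,0,-0.02,0,0,0,-1]
    - [0,0,-0.03,0,0,0,-1]
    - [0,0,-0.03,0,0,0,-1]
    - [-0.015,-0.027,-0.005,0,0,0,-1]
    - [-0.02,-0.036,0,0,0,0,-1]
    - [-0.02,-0.036,0,0,0,0,-1]
    - [-0.02,-0.036,0,0,0,0,-1]
    - [-0.015,-0.034,0,0,0,0,-1]
    - [-0.01,-0.018,0,0,0,0,-1]
    - [0,0,0,0,0,0,-1]

```text
t: 11.2
tcp_pos: [0.5554, 0.0459, 0.0727]
tool_rot: [0.002, 1.0, -0.0, 0.001]
force: [0.0, 1.4, -0.3]
finger_gap: 0.174
gripper_force: 24.6
```

drive_tool:
  plan:
    - [0,0,0,0,0,0,-1]
    - [0,0,0,0,0,0,-1]

```text
t: 11.4
tcp_pos: [0.5521, 0.0498, 0.0724]
tool_rot: [-0.0, 1.0, 0.0, -0.001]
force: [-0.1, 0.3, -1.1]
finger_gap: 0.174
gripper_force: 24.6
```

drive_tool:
  plan:
    - [0,0,0.02,0,0,0,-1]
    - [0,0,0.02,0,0,0,-1]
    - [0,0,0.015,0,0,0,-1]
    - [0,0,0.01,0,0,0,-1]
    - [0,0,0.006,0,0,0,-1]
    - [0,0,0.005,0,0,0,-1]
    - [0,0,0,0,0,0,-1]
    - [0,0,0,0,0,0,-1]

```text
t: 12.2
tcp_pos: [0.5536, 0.0488, -0.0029]
tool_rot: [0.0, 1.0, -0.0, 0.0]
force: [-0.0, -0.2, -0.6]
finger_gap: 0.17
gripper_force: 24.6
```

drive_tool:
  plan:
    - [0,0,0,0,0,0,-1]
    - [0,0,0,0,0,0,-0.6]
    - [0,0,0,0,0,0,-0.45]
    - [0,0,0,0,0,0,-0.4]
    - [0,0,0,0,0,0,-0.4]
    - [0,0,-0.01,0,0,0,-0.4]
    - [0,0,-0.02,0,0,0,-0.4]
    - [0,0,-0.03,0,0,0,-0.4]
    - [0,0,-0.04,0,0,0,-0.3]
    - [0,0,-0.04,0,0,0,-0.2]

```text
t: 13.2
tcp_pos: [0.5527, 0.0488, 0.1384]
tool_rot: [0.0, 1.0, 0.0, -0.0]
force: [1.3, -0.2, 0.5]
finger_gap: 0.4
gripper_force: 0.0
```

drive_tool:
  plan:
    - [0.014,-0.023,0,0,0,1.4,-0.1]
    - [0.02,-0.034,0,0,0,0,-0.1]
    - [0.02,-0.034,0,0,0,0,-0.1]
    - [0.02,-0.034,0,0,0,0,-0.1]
    - [0.02,-0.034,0,0,0,0,-0.1]
    - [0.02,-0.034,0,0,0,0,-0.1]
    - [0.016,-0.028,0,0,0,0,-0.1]
    - [0,0,0,0,0,0,-0.1]
    - [0,0,0,0,0,0,-0.1]

```text
t: 14.1
tcp_pos: [0.4183, -0.1698, 0.1373]
tool_rot: [0.013, 1.0, -0.0, 0.0]
force: [0.3, 0.6, -0.7]
finger_gap: 0.453
gripper_force: 0.0
```

Run:
```python
from h import *
st=manip.sense();print(st["tcp_pos"],st["finger_gap"])
a=snap("top");b=snap("side")
P=cloud(a); k=a["image"].astype(int)
for c in((.5815,.05),(.5535,.049)):
    u,v=proj(a,[*c,.028]).astype(int); q=P[v-6:v+7,u-6:u+7]; t=q[(q[...,2]>.022)&(k[v-6:v+7,u-6:u+7].min(2)>90)]; print("tooth",len(t),t.mean(0).round(4),t[:,2].max().round(4))
K=lambda s,u,v,r:cv2.resize(s["image"][v-r:v+r,u-r:u+r,::-1],(400,400),interpolation=cv2.INTER_CUBIC)
cv2.imwrite("pics/g5.png",np.hstack([K(a,290,210,75),K(b,310,145,45)]))
P=cloud(b); g=b["image"].max(2)
q=P[60:190,260:352].reshape(-1,3); gg=g[60:190,260:352].ravel()
m=(q[:,2]>.1)&(q[:,2]<.16)&(abs(q[:,0]-.42)<.04)&(abs(q[:,1]+.172)<.06)&(gg<100); q=q[m]
for y0 in np.arange(-.23,-.12,.01):
    t=q[(q[:,1]>=y0)&(q[:,1]<y0+.01)]
    if len(t)>2: print(y0.round(2),len(t),t.min(0).round(3),t.max(0).round(3))
```

```text
[ 0.41831361 -0.16981709  0.13725465] 0.4525608312022256
tooth 25 [0.5811 0.0503 0.0299] 0.0349
tooth 26 [0.5546 0.0493 0.0284] 0.0328
```

View pics/g5.png

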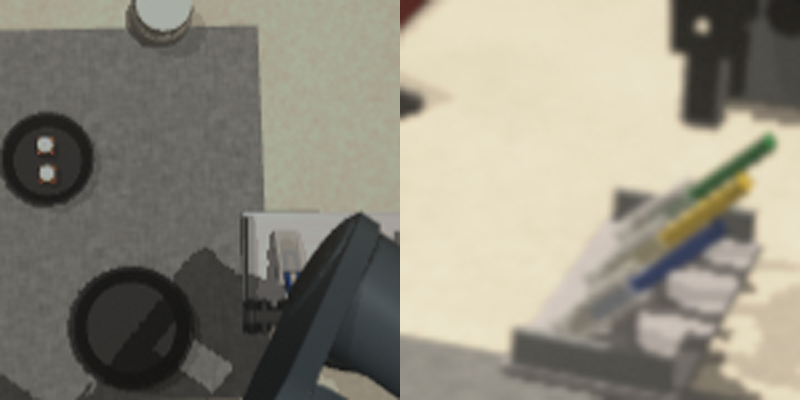

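Both crowns stand in the middle dish at (45,145) and (47,173). The gripper is over the blue tab, which is the nearest one in the side crop at (680,255). I'll descend around the handle.

drive_tool:
  plan:
    - [-0.004,-0.002,0.02,0,0,0,-0.1]
    - [0,0,0.02,0,0,0,-0.1]
    - [0,0,0.02,0,0,0,-0.1]
    - [0,0,0.015,0,0,0,-0.1]
    - [0,0,0.01,0,0,0,-0.1]
    - [0,0,0.01,0,0,0,-0.1]
    - [0,0,0,0,0,0,-0.1]
    - [0,0,0,0,0,0,-0.1]

```text
t: 15.0
tcp_pos: [0.4227, -0.1713, 0.0418]
tool_rot: [0.012, 1.0, -0.0, 0.0]
force: [-0.3, -0.5, -0.1]
finger_gap: 0.45
gripper_force: 0.0
```

Run:
```python
from h import *
st=manip.sense();print(st["tcp_pos"],st["force"],st["finger_gap"])
b=snap("side")
cv2.imwrite("pics/g6.png",cv2.resize(b["image"][100:190,275:365,::-1],(500,500),interpolation=cv2.INTER_CUBIC))
P=cloud(b);g=b["image"].max(2)
m=np.zeros(g.shape,bool); m[100:190,275:365]=1; m&=(g<75)&(P[...,2]>.045)
q=P[m]; 
for y0 in np.arange(-.23,-.10,.01):
    t=q[(q[:,1]>=y0)&(q[:,1]<y0+.01)&(abs(q[:,0]-.42)<.03)]
    if len(t)>2: print(y0.round(2),len(t),t.min(0).round(3),t.max(0).round(3))
```

```text
[ 0.42265242 -0.17128334  0.04180143] [-0.31165619 -0.53078909 -0.14609987] 0.4496009417907272
-0.23 6 [ 0.408 -0.228  0.154] [ 0.412 -0.221  0.158]
-0.22 3 [ 0.409 -0.219  0.111] [ 0.41  -0.211  0.116]
-0.2 35 [ 0.409 -0.199  0.067] [ 0.424 -0.19   0.165]
-0.19 43 [ 0.402 -0.19   0.068] [ 0.418 -0.181  0.173]
-0.18 17 [ 0.404 -0.18   0.091] [ 0.414 -0.171  0.177]
-0.17 10 [ 0.403 -0.169  0.085] [ 0.414 -0.162  0.18 ]
-0.16 63 [ 0.39  -0.16   0.134] [ 0.438 -0.15   0.226]
-0.15 261 [ 0.39  -0.15   0.071] [ 0.45  -0.14   0.228]
-0.14 460 [ 0.399 -0.14   0.074] [ 0.444 -0.13   0.229]
-0.13 70 [ 0.41  -0.13   0.112] [ 0.432 -0.12   0.178]
-0.12 108 [ 0.411 -0.12   0.114] [ 0.433 -0.11   0.17 ]
-0.11 74 [ 0.411 -0.11   0.143] [ 0.431 -0.103  0.167]
```

View pics/g6.png

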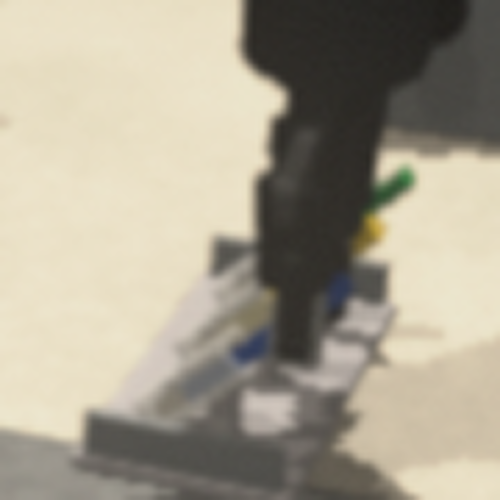

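The fingers straddle the blue handle, with the near finger at (300,330) and tips at z ≈ 0.068. I'll go 3 mm lower and close.

drive_tool:
  plan:
    - [0,0,0.003,0,0,0,-0.1]
    - [0,0,0,0,0,0,-0.4]
    - [0,0,0,0,0,0,-0.6]
    - [0,0,0,0,0,0,-0.8]
    - [0,0,0,0,0,0,-1]
    - [0,0,0,0,0,0,-1]
    - [0,0,0,0,0,0,-1]
  newtons: 50

```text
t: 15.75
tcp_pos: [0.4227, -0.1722, 0.039]
tool_rot: [0.012, 1.0, -0.001, 0.0]
force: [-2.1, -4.3, 4.5]
finger_gap: 0.155
gripper_force: 49.0
```

drive_tool:
  plan:
    - [0,-0.001,0,0,0,0,-1]
    - [0.005,0,-0.005,0,0,0,-1]
    - [0.005,0,-0.005,0,0,0,-1]
    - [0.005,0,-0.005,0,0,0,-1]
    - [0.005,0,-0.005,0,0,0,-1]

```text
t: 16.25
tcp_pos: [0.4021, -0.1718, 0.0592]
tool_rot: [0.012, 1.0, 0.0, 0.0]
force: [2.2, 0.0, 1.1]
finger_gap: 0.15
gripper_force: 48.7
```

drive_tool:
  plan:
    - [0.007,0,-0.007,0,0,0,-1]
    - [0.007,0,-0.007,0,0,0,-1]
    - [0.007,0,-0.007,0,0,0,-1]
    - [0.007,0,-0.007,0,0,0,-1]
    - [0.007,0,-0.007,0,0,0,-1]
    - [0.003,0,-0.01,0,0,0,-1]
    - [0,0,-0.03,0,0,0,-1]
    - [0,0,-0.03,0,0,0,-1]
    - [0,0,-0.02,0,0,0,-1]

```text
t: 17.15
tcp_pos: [0.3646, -0.1714, 0.1859]
tool_rot: [0.012, 1.0, -0.001, 0.001]
force: [0.6, -0.4, -0.7]
finger_gap: 0.156
gripper_force: 48.7
```

drive_tool:
  plan:
    - [-0.012,0.025,0,0,0,-1.4,-1]
    - [-0.016,0.034,0,0,0,0,-1]
    - [-0.016,0.034,0,0,0,0,-1]
    - [-0.016,0.034,0,0,0,0,-1]
    - [-0.016,0.034,0,0,0,0,-1]
    - [-0.016,0.034,0,0,0,0,-1]
    - [-0.013,0.025,0,0,0,0,-1]
    - [0,0,0,0,0,0,-1]
    - [0,0,0,0,0,0,-1]

```text
t: 18.05
tcp_pos: [0.4695, 0.0489, 0.1839]
tool_rot: [-0.001, 1.0, -0.0, -0.0]
force: [0.5, -0.1, -0.4]
finger_gap: 0.156
gripper_force: 48.8
```

drive_tool:
  plan:
    - [0,0,0,0,-5,0,-1]
    - [0,0,0,0,-5,0,-1]
    - [0,0,0,0,-5,0,-1]
    - [0,0,0,0,-5,0,-1]
    - [0,0,0,0,-5,0,-1]
    - [0,0,0,0,-5,0,-1]
    - [0,0,0,0,-5,0,-1]
    - [0,0,0,0,-5,0,-1]
    - [0,0,0,0,-5,0,-1]
    - [0,0,0,0,0,0,-1]

```text
t: 19.05
tcp_pos: [0.4793, 0.0661, 0.212]
tool_rot: [-0.0, 0.952, 0.011, 0.306]
force: [0.2, -0.9, -0.8]
finger_gap: 0.154
gripper_force: 48.9
```

```bash
cat > tab.py <<'E'
from h import *
st=manip.sense();print(st["tcp_pos"],R.from_quat(st["tool_rot"]).as_matrix().round(3).tolist(),st["finger_gap"])
for n in("side","top"):
    s=snap(n); P=cloud(s); k=s["image"].astype(int); hsv=cv2.cvtColor(s["image"],cv2.COLOR_RGB2HSV)
    reg=(P[...,0]>.4)&(P[...,0]<.62)&(abs(P[...,1]-.05)<.06)&(P[...,2]>.055)
    for nm,m in(("blue",(cv2.inRange(hsv,(105,90,40),(125,255,255))>0)),("tooth",(k.min(2)>100))):
        q=P[m&reg]
        if len(q)<8: print(n,nm,len(q)); continue
        d=np.linalg.svd(q-q.mean(0))[2][0]
        print(n,nm,len(q),"lo",np.percentile(q,3,axis=0).round(4),"hi",np.percentile(q,97,axis=0).round(4),"mean",q.mean(0).round(4),d.round(3))
    cv2.imwrite(f"pics/{n}_tab.png",s["image"][:,:,::-1])
    if n=="side": a=cv2.resize(s["image"][120:280,180:340,::-1],(400,400),interpolation=cv2.INTER_CUBIC)
    else: b=cv2.resize(s["image"][140:290,180:330,::-1],(400,400),interpolation=cv2.INTER_CUBIC)
import sys
if len(sys.argv)>1: cv2.imwrite(f"pics/{sys.argv[1]}.png",np.hstack([a,b]))
E
python3 tab.py g7
```

```text
[0.47933604 0.06611199 0.21203714] [[-0.813, -0.007, 0.582], [0.006, 1.0, 0.022], [-0.582, 0.021, -0.813]] 0.15366685259351476
side blue 109 lo [0.4725 0.0671 0.2342] hi [0.5235 0.0724 0.2467] mean [0.4976 0.0706 0.2402] [-0.986  0.03   0.166]
side tooth 161 lo [0.4354 0.0592 0.2286] hi [0.5411 0.0841 0.2985] mean [0.4865 0.0703 0.2468] [ 0.937 -0.127 -0.326]
top blue 168 lo [0.438  0.0583 0.2374] hi [0.5258 0.0726 0.2602] mean [0.4849 0.0653 0.2455] [-0.981 -0.034  0.19 ]
top tooth 135 lo [0.446  0.0621 0.2333] hi [0.5429 0.0704 0.2521] mean [0.4976 0.066  0.2427] [-0.982 -0.011  0.187]
```

View pics/g7.png

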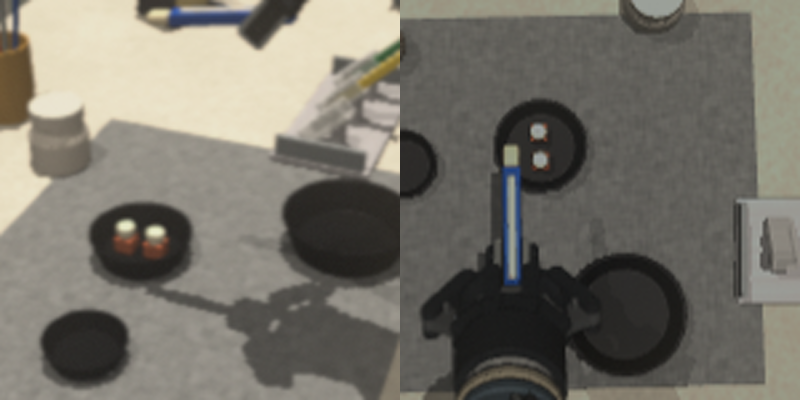

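The blue tab is out, striped face up, still about 11° tooth-down, with the tooth at (510,155) in the top crop. Both crowns are still in the dish at (538,130) and (540,160). The yellow and green tabs are still in the rack. The rotation stopped short, so I'll check the joints.

drive_tool:
  plan:
    - [0,0,0,0,-2,0,-1]
    - [0,0,0,0,-2,0,-1]
    - [0,0,0,0,-2,0,-1]
    - [0,0,0,0,0,0,-1]
    - [0,0,0,0,0,0,-1]

```text
t: 19.65
tcp_pos: [0.4862, 0.0745, 0.2398]
tool_rot: [0.001, 0.941, 0.005, 0.338]
force: [-0.3, -0.3, 0.1]
finger_gap: 0.152
gripper_force: 48.9
```

```bash
python3 -c "
from station import manip
s=manip.sense();print(s['q'].round(3),s['tcp_pos'])"
```

```text
[-0.143  0.165  2.252  1.181  0.108 -2.854] [0.48622834 0.07448065 0.23979334]
```

The wrist is near singular (q5 ≈ 0.1) and q6 is at its limit. The measured TCP-to-grip offset is about 39 mm along tool z, which settles the earlier z mismatch. I'll turn back upright, yaw 90° so the handle points left, then tilt again.

drive_tool:
  plan:
    - [0,0,0,0,2,0,-1]
    - [0,0,0,0,3,0,-1]
    - [0,0,0,0,4,0,-1]
    - [0,0,0,0,4,0,-1]
    - [0,0,0,0,5,0,-1]
    - [0,0,0,0,5,0,-1]
    - [0,0,0,0,5,0,-1]
    - [0,0,0,0,5,0,-1]
    - [0,0,0,0,5,0,-1]
    - [0,0,0,0,0,0,-1]

```text
t: 20.65
tcp_pos: [0.4919, 0.0814, 0.2408]
tool_rot: [-0.008, 0.998, 0.015, 0.057]
force: [0.4, 0.1, 0.6]
finger_gap: 0.153
gripper_force: 48.8
```

```bash
python3 -c "
from h import *
s=manip.sense();print(s['q'].round(3),s['tcp_pos'],R.from_quat(s['tool_rot']).as_matrix().round(3).tolist())
a=snap('top');print(onplane(a,[172,153],.08),onplane(a,[276,138],.065))"
```

```text
[-0.087  0.268  1.792  0.049  0.972 -1.699] [0.49188382 0.08137778 0.24079239] [[-0.993, -0.017, 0.113], [-0.014, 0.999, 0.031], [-0.114, 0.029, -0.993]]
[[0.66588588 0.1914951  0.08      ]] [[ 0.7015281  -0.06330996  0.065     ]]
```

drive_tool:
  plan:
    - [0,0,0,0,6.5,0,-1]
    - [0,0,0,1.7,0,0,-1]
    - [0,0,0,0,0,8,-1]
    - [0,0,0,0,0,8.5,-1]
    - [0,0,0,0,0,8.5,-1]
    - [0,0,0,0,0,8.5,-1]
    - [0,0,0,0,0,8.5,-1]
    - [0,0,0,0,0,8.5,-1]
    - [0,0,0,0,0,8.5,-1]
    - [0,0,0,0,0,8.5,-1]

```text
t: 21.7
tcp_pos: [0.4869, 0.082, 0.2399]
tool_rot: [0.551, 0.835, -0.001, -0.001]
force: [0.5, -0.2, -0.5]
finger_gap: 0.154
gripper_force: 48.8
```

drive_tool:
  plan:
    - [0,0,0,0,0,8.5,-1]
    - [0,0,0,0,0,8.5,-1]
    - [0,0,0,0,0,6,-1]
    - [0,0,0,0,0,0,-1]
    - [0,0,0,0,0,0,-1]

```text
t: 22.2
tcp_pos: [0.4875, 0.0819, 0.2401]
tool_rot: [0.703, 0.711, -0.001, -0.001]
force: [0.2, 0.3, -1.0]
finger_gap: 0.155
gripper_force: 48.8
```

```bash
python3 -c "
from h import *
s=manip.sense();print(s['q'].round(3),s['tcp_pos'],R.from_quat(s['tool_rot']).as_matrix().round(3).tolist())"
```

```text
[-0.06   0.314  1.714  0.     1.117 -0.071] [0.48753495 0.08190626 0.24014992] [[-0.011, 1.0, -0.003], [1.0, 0.011, 0.0], [0.0, -0.003, -1.0]]
```

drive_tool:
  plan:
    - [0.006,0.02,0,0,0,0,-1]
    - [0.006,0.02,0,0,0,0,-1]
    - [0.006,0.02,0,0,0,0,-1]
    - [0.006,0.02,0.01,0,0,0,-1]
    - [0,0,0.01,0,-3,0,-1]
    - [0,0,0,0,-5,0,-1]
    - [0,0,0,0,-5,0,-1]
    - [0,0,0,0,-5,0,-1]
    - [0,0,0,0,-5,0,-1]
    - [0,0,0,0,-5,0,-1]

```text
t: 23.2
tcp_pos: [0.5682, 0.1067, 0.2204]
tool_rot: [0.682, 0.69, -0.172, 0.172]
force: [-0.6, 0.5, -0.9]
finger_gap: 0.155
gripper_force: 49.0
```

drive_tool:
  plan:
    - [0,0,0,0,-5,0,-1]
    - [0,0,0,0,-5,0,-1]
    - [0,0,0,0,-5,0,-1]
    - [0,0,0,0,-3,0,-1]
    - [0,0,0,0,0,0,-1]
    - [0,0,0,0,0,0,-1]

```text
t: 23.8
tcp_pos: [0.5681, 0.1066, 0.2199]
tool_rot: [0.647, 0.655, -0.276, 0.276]
force: [-0.4, 0.8, 0.4]
finger_gap: 0.155
gripper_force: 48.9
```

```bash
sed -i 's/P\[...,0\]>.4)&(P\[...,0\]<.62)&(abs(P\[...,1\]-.05)<.06)&(P\[...,2\]>.055)/abs(P[...,0]-.567)<.03)\&(P[...,1]>-.03)\&(P[...,1]<.2)\&(P[...,2]>.05)/' tab.py; python3 -c "
from station import manip; print(manip.sense()['q'].round(3))"; python3 tab.py
```

```text
[ 0.365  0.671  1.419 -0.745  1.444  0.605]
[0.56814078 0.10661603 0.21986889] [[-0.009, 1.0, 0.004], [0.695, 0.01, -0.719], [-0.719, -0.004, -0.696]] 0.1546229720799068
side blue 33 lo [0.5532 0.1513 0.2458] hi [0.5715 0.18   0.2695] mean [0.5657 0.1546 0.2514] [ 0.394 -0.736 -0.55 ]
side tooth 38 lo [0.5463 0.047  0.2297] hi [0.5815 0.1599 0.2556] mean [0.5629 0.1054 0.2432] [-0.015 -0.987  0.161]
top blue 157 lo [0.5598 0.0629 0.2507] hi [0.5731 0.1531 0.257 ] mean [0.5662 0.1061 0.2542] [-0.028 -1.     0.001]
top tooth 176 lo [0.5633 0.0484 0.2512] hi [0.5713 0.1478 0.2582] mean [0.5672 0.098  0.2546] [-0.002  1.    -0.005]
```

The tab is level to within 0.3°, with its tooth end near (0.567, 0.046). I'll lower straight down about 176 mm.

drive_tool:
  plan:
    - [0.01,0,0.0095,0,0,0,-1]
    - [0.02,0,0.019,0,0,0,-1]
    - [0.02,0,0.019,0,0,0,-1]
    - [0.02,0,0.019,0,0,0,-1]
    - [0.02,0,0.019,0,0,0,-1]
    - [0.015,0,0.014,0,0,0,-1]
    - [0.015,0,0.014,0,0,0,-1]
    - [0.008,0,0.0075,0,0,0,-1]
    - [0,0,0,0,0,0,-1]
    - [0,0,0,0,0,0,-1]

```text
t: 24.9
tcp_pos: [0.5682, 0.1082, 0.0445]
tool_rot: [0.648, 0.654, -0.276, 0.277]
force: [-0.2, 0.7, -0.2]
finger_gap: 0.159
gripper_force: 48.9
```

```bash
python3 tab.py g8
python3 - <<'E'
from h import *
print(manip.sense()["qd"].round(4))
s=snap("top"); m=((s["image"].max(2)<45)).astype(np.uint8); n,l,st,c=cv2.connectedComponentsWithStats(m)
for i in range(1,n):
    if st[i][4]>150 and 205<c[i][0]<260 and 170<c[i][1]<220: 
        y,x=np.nonzero(l==i); h=cv2.convexHull(onplane(s,np.c_[x,y],.026)[:,:2].astype(np.float32)); print(cv2.minEnclosingCircle(h),st[i])
E
```

```text
[0.56823091 0.10817217 0.04453812] [[-0.007, 1.0, 0.004], [0.695, 0.008, -0.719], [-0.719, -0.002, -0.695]] 0.15927236136027792
side blue 51 lo [0.5588 0.0678 0.073 ] hi [0.5646 0.1173 0.0799] mean [0.5605 0.0909 0.0776] [-0.033  0.999 -0.006]
side tooth 126 lo [0.547  0.0479 0.0735] hi [0.5724 0.166  0.1256] mean [0.565  0.0852 0.0816] [-0.104  0.928  0.357]
top blue 114 lo [0.5608 0.0667 0.073 ] hi [0.5741 0.1557 0.0885] mean [0.5673 0.1096 0.0796] [-0.047 -0.999 -0.018]
top tooth 128 lo [0.563  0.0495 0.0754] hi [0.5711 0.1489 0.083 ] mean [0.5672 0.0983 0.0792] [-0.006  1.     0.008]
[ 0.002  -0.0062  0.0017  0.001  -0.0019 -0.0003]
((0.5679062008857727, 0.04906513914465904), 0.043685462325811386) [215 178  35  34 438]
```

View pics/g8.png

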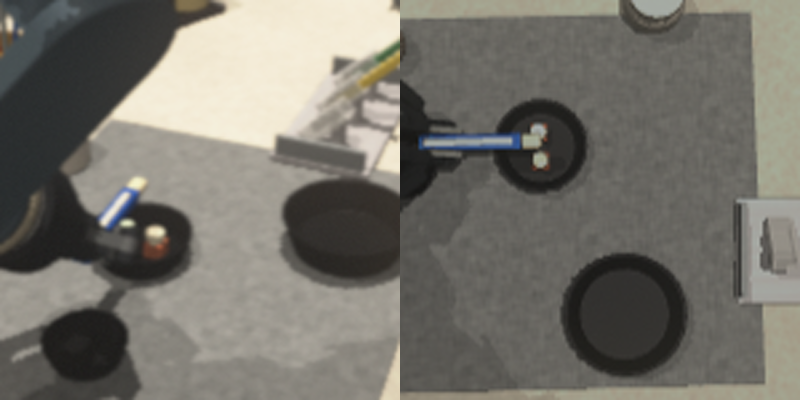

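The tab is level with its stripe up, and its tooth end at (540,142) is over the dish centre (540,145), within about 2 mm. The underside is about 40 mm above the rim. Both crowns are upright in the dish, and the arm is still.

```bash
python3 -c "
from station import manip; print(manip.sign_off())"
```

```text
the job is handed in; nothing more can be done
None
```

I handed the job in at about 25 s: both crowns stand upright in the 90 mm black dish, and the gripper holds the blue tab level, striped face up, with its tooth end over the dish's middle about 40 mm above the rim.

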